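Tip two cartons to find the stamped one and push it to the dispatch line

ROBOT

A 6-joint arm with a two-finger parallel gripper is mounted at the origin on a cart in front of the work surface, level with it; the furniture and walls round the work are solid. World frame = base frame: x ahead of the robot, y to its left, z up, the work surface at z = 0. Lengths are in m, angles in degrees, forces in N, time in s.
With the tool pointing down it reaches from about 0.375 to 0.825 m from the base axis. Payload 5.5 kg.
Tool frame: the origin (TCP) lies at the very end of the fingers, on their centre line; the grasp point (between the pads) lies 19 mm behind it (r.hold_point_z is the distance from the TCP to the grasp point, in m); z points along the fingers, y is the direction in which the jaws open and shut (so a half turn about z gives the same grasp; the last joint's range is limited). The gripper opens to 85 mm and grips with 20 to 120 N. Pads are 22 mm wide; open, the fingers measure 114 mm over their backs; the gripper's body (76 mm by 85 mm) begins 54 mm behind the grasp point. The pads swing forward as they close: fully open they stand 13 mm farther back than shut.
Start: joints at [-70.245, 17.962, -2.699, 69.339, 0, 90], TCP at [0.203, -0.565, 0.231] pointing down, gripper open.
Joint ranges: [-152.73, 152.73], [-39.44, 99.34], [-58.76, 71.6], [-118.89, 123.64], [-81.53, 83.1], [-180, 180]. Speed limits (degrees/s): [136.94, 136.94, 172.46, 180, 180, 180].

INTERFACE

Orientations are given as a 3x3 rotation matrix whose columns are the frame's x, y, z axes.
In Python, from station import r gives the robot as it stands. The module is installed in compiled form; this text tells all that it offers.
- The arm moves only by the tool move_arm, never from a script. Its argument "increments" is a list of rows, each a list of 3 entries, a list of its own where there are three numbers: the shift along the world's x, y, z in cm, then the turn about the world's z in rad, then the closure, from -1 (fully open) to 1 (shut), so that 0 is half open. A call has 1 to 20 rows; each row shifts and turns the commanded pose from where the row before left it; what a row does not reach is not made up. A row lasts 1/12 s, in which the tool goes at most 41.7 mm and 7.16 degrees, less where a joint would pass 70% of its speed; a pose out of reach is approached as far as the arm can. A call with a gripper value outside its range is refused whole. The fingers move at their own pace and stop on an object; "force" is the grip in N (left out, the last holds). Time passes only in rows, so rows that do not move let the fingers close. It gives the time, the measured TCP pose, the force and the opening at its end, in the units of the state.
- r.read_state(): the state, without advancing time (a new reading comes with each control period).
- r.read_camera(name): name is "scene" or "top"; returns a dict with "color" (400x640x3 uint8, red, green, blue), "z_map" (400x640 float32, m along the optical axis (not along the pixel's ray), 0 where there is no reading), "mtx" (3x3 intrinsics, pixels), "R" (3x3) and "t" (3): a world point X has camera coordinates R X + t. Camera axes: x right, y down, z forward; pixel columns grow to the right and rows downward; lengths in m; the calibration is good to about 2 mm. A picture is of the moment at which its call begins.
- r.job_done(): hands the job in, once; it reports no verdict.
The state is a dict: "time_s": time; "q": joint angles; "joint_velocities": joint speeds; "joint_torque": joint torques, N m; "tcp_pos": TCP position; "tcp_rot": TCP orientation; "contact_force": force on the tool from outside, world axes, zero at the start; "torque": the same for the moment, N m; "gripper_width": finger opening in m.
Only numpy, scipy, OpenCV 4.12 (cv2) and the standard library are available. Lean on these libraries where they do the work, as an engineer would, in place of code of your own. Each camera call takes 0.05 s, during which the arm holds its last target.

TASK

Two identical white cartons stand on end in front of you. Tip each one over backwards, away from you, so that it lies flat and the end it stood on faces you; one of them has a black ring with a bar across it stamped on that end. When both lie flat, push the stamped carton forward along the worktop until its far end rests on the paper tape line, without picking any carton up, leaving the other carton lying where it tipped and the things round about undisturbed.

Things in the scene. Friction and masses are not known exactly. Their poses are not given: they have to be found in the camera images.
- carton_stamped: White closed carton, 0.2 kg, on end: 56 mm deep (own x, away from the robot, turned up to 0.15 rad), 98 wide (y), 122 high (z). The end it stands on bears a black ring, 40 mm across, with a bar, unseen until tipped. Origin: centre of that end. Tipped over backwards it lies 56 mm high, z away from the robot, x down, origin 28 mm up. Left or right of the other: differs from start to start.
- carton_plain: The other carton: same size, look, weight and frame, nothing stamped. Both behave alike: a push 90 to 110 mm up on the face towards the robot tips it about its far lower edge; past 25 degrees (that point some 50 mm forward) it falls over by itself. A push low down slides it instead.
- stamped_top (a point): Centre of the top end of the stamped carton (122 mm along z from its origin); once the carton lies flat this is the centre of its far end, 28 mm above the worktop.
- plain_top (a point): The same point on the plain carton.
- dispatch_line: The dispatch line: a strip of whitish paper tape, 32 mm wide (x) and 660 mm long (y), flat on the worktop behind the cartons, running left to right (turned by up to 0.05 rad) and fixed; it is no obstacle. Origin: centre of the strip; x across it, away from the robot. It lies 35 to 180 mm beyond the far ends of the tipped cartons.
- tube_connector: Bystander: small hose connector, red below and white above, 23 mm across, 42 mm high, loose, between the cartons. Origin: centre of its underside.
- dropper_bottle: Bystander: brown square dropper bottle, 47 mm wide, 132 mm high, loose, behind the hose connector. Origin: centre of its underside.
- collar_bottle: Bystander: red capped piece 57 mm across, 77 mm high, loose, on the left. Origin: centre of its underside.
- tape: Bystander: roll of brown tape lying flat, 89 mm across, 19 mm high, loose, on the left. Origin: centre of its underside.
- blue_bottle: Bystander: small clear bottle with a blue cap, 56 mm across, 105 mm high, loose, on the right. Origin: centre of its underside.
- jar_cap: Bystander: white screw cap, 54 mm across, 26 mm high, loose, on the right. Origin: centre of its underside.
Mind the look-alikes: they are no part of the job. What is shaped like the carton_stamped but red is not meant.

How it is judged (in metres and radians):
On the way, in this order (a step that is already met when the one before it is completed fails the run):
1. one carton lies flat on its back (angle between any of carton_stamped, carton_plain's own x axis and vertical above 2.97 rad), for 0.2 s.
2. both cartons lie flat on their backs, the stamped one still short of the line (angle between each of carton_stamped, carton_plain's own x axis and vertical above 2.97 rad and x of stamped_top in the frame of dispatch_line below -0.025 m), for 0.2 s.
At the end, for the whole second after the job is handed in: Both cartons lie flat on their backs at rest; the middle of the stamped one's far end is on the tape (within 18 mm of its centre line), pointing across it within 0.45 rad; the plain one's stood-on end is under 90 mm from its start (tipping alone moves it about 40 mm) (x of stamped_top in the frame of dispatch_line between -0.018 and 0.018 m and y of stamped_top in the frame of dispatch_line between -0.33 and 0.33 m and angle between the z axis of carton_stamped and the x axis of dispatch_line, either way round below 0.45 rad and angle between each of carton_stamped, carton_plain's own x axis and vertical above 2.97 rad and distance of carton_plain from where it was at the start of the episode below 0.09 m and linear speed of each of carton_stamped, carton_plain below 0.01 m/s); the robot touches nothing.
It fails at once if a carton is lifted off the worktop (height (world z) of any of carton_stamped, carton_plain above 0.048 m or height (world z) of any of stamped_top, plain_top above 0.142 m).
It fails at once if the plain carton is pushed to the line (x of plain_top in the frame of dispatch_line above -0.015 m).
It fails at once if a bystander is shifted by more than 25 mm or knocked over (distance of any of tube_connector, dropper_bottle, collar_bottle, tape, jar_cap, blue_bottle from where it was at the start of the episode above 0.025 m or angle between any of tube_connector, dropper_bottle, collar_bottle, blue_bottle's own z axis and vertical above 0.5 rad).
It also fails if it takes over 72 s, if anything falls off the work surface, if the arm or the gripper's body presses on something with over 40 N, if the wrist force passes 120 N, or if a joint passes its speed limit or range.

## Working session

There is one attempt and no reset: what is moved stays moved. The work goes in short steps, Python scripts to look and compute and a tool call to move; the robot and the scene stay as the last step left them, time stands still between calls to the robot, and variables do not carry over. Pictures are saved under pics/ and viewed, and the job is handed in when it is done.

Besides the shell and the picture viewer there is one more tool, called after "Request:" as name(argument=value, ...) on one line, values as JSON. move_arm: Moves the arm, as the interface text tells. Its arguments: {"type":"object","properties":{"increments":{"type":"array","items":{"type":"array"}},"force":{"type":"number"}},"required":["increments"]}

```bash
mkdir -p pics; cat > h.py <<'E'
import numpy as np,cv2
from station import r
def snap(n,tag):
    c=r.read_camera(n); cv2.imwrite(f'pics/{tag}.png',c['color'][:,:,::-1]); np.savez(f'pics/{tag}.npz',**c); return c
def world(c):
    z=c['z_map'];v,u=np.mgrid[:z.shape[0],:z.shape[1]]
    p=np.stack([u,v,np.ones_like(u)],-1)@np.linalg.inv(c['mtx']).T*z[...,None]
    return (p-c['t'])@c['R']
E
python3 - <<'E'
from h import *
for n in('scene','top'):
    c=snap(n,n+'0');print(n,c['mtx'],c['R'],c['t'],-c['R'].T@c['t'])
s=r.read_state();print(s['tcp_pos'],s['tcp_rot'],s['gripper_width'],s['time_s'],r.hold_point_z)
E
```

```text
scene [[468.79859157   0.         313.72043598]
 [  0.         468.79859157 200.7295583 ]
 [  0.           0.           1.        ]] [[ 0.39844014 -0.91684917 -0.02516071]
 [-0.38040741 -0.14022975 -0.91412571]
 [ 0.83458712  0.37379569 -0.40464938]] [-0.2808489   0.30522234  1.08571287] [-0.67811166 -0.62052962  0.71127827]
top [[499.87690597   0.         315.75401053]
 [  0.         499.87690597 206.68905643]
 [  0.           0.           1.        ]] [[-0.0092407  -0.99993645 -0.00645813]
 [-0.9937076   0.0099037  -0.11156671]
 [ 0.11162358  0.00538654 -0.99373596]] [-0.03059548  0.56024686  1.41803915] [ 0.39815223 -0.04378037  1.47146381]
[ 0.20262522 -0.56420554  0.23054473] [[ 9.41148937e-01  3.37991723e-01 -5.22646514e-04]
 [ 3.37992127e-01 -9.41147876e-01  1.41305904e-03]
 [-1.42853981e-05 -1.50654942e-03 -9.99998865e-01]] 0.08547671799423426 0.1 0.0187
```

View pics/scene0.png

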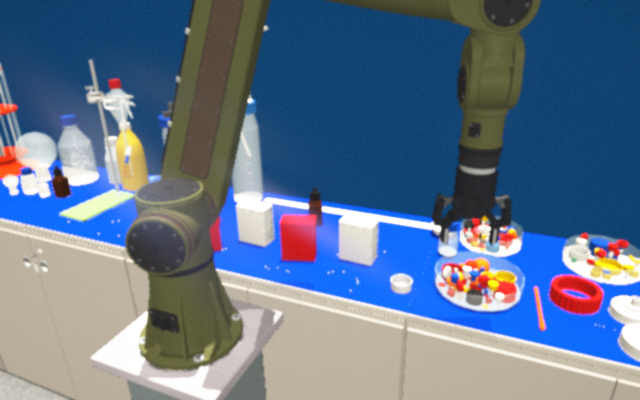

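View pics/top0.png

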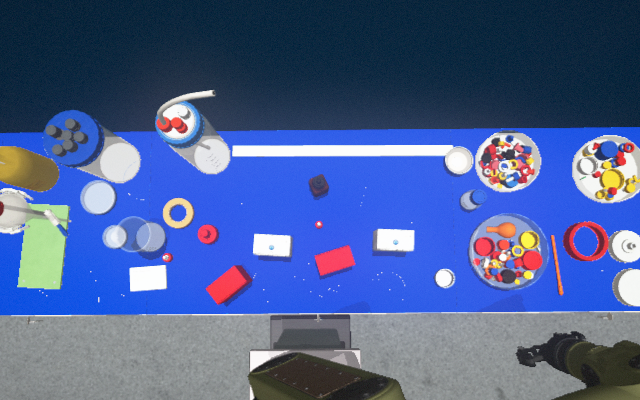

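The overhead view shows white blocks at (272,245) and (395,240), a flat white one at (148,278) on the left, and red look-alikes at (335,262) and (228,285). The tape line runs along row 151. I'll measure these and enlarge the view.

```bash
python3 - <<'E'
from h import *
c=dict(np.load('pics/top0.npz'));im=c['color'][:,:,::-1].copy()
cv2.imwrite('pics/crop0.png',cv2.resize(im[130:320,120:480],None,fx=2.2,fy=2.2,interpolation=cv2.INTER_CUBIC))
W=world(c);hsv=cv2.cvtColor(im,cv2.COLOR_BGR2HSV)
m=((hsv[...,1]<60)&(hsv[...,2]>150)&(W[...,2]<.3)).astype(np.uint8)
red=((hsv[...,1]>150)&(hsv[...,2]>100)&((hsv[...,0]<8)|(hsv[...,0]>172))).astype(np.uint8)
for nm,mm in(('w',m),('r',red)):
  n,l,st,ce=cv2.connectedComponentsWithStats(mm)
  for i in range(1,n):
    if st[i,4]<40 or not(120<ce[i][0]<480): continue
    P=W[(l==i)];P=P[np.abs(P[:,2])<.3]
    if len(P)<10: continue
    h=np.percentile(P[:,2],90);T=P[P[:,2]>h-.02]
    rc=cv2.minAreaRect(T[:,:2].astype(np.float32)*1000)
    print(nm,ce[i].round(),st[i,4],'h',h.round(3),'rect',np.round(rc[0]),np.round(rc[1]),round(rc[2],1),'med',np.median(T,0).round(3))
for p in[(318,186),(319,224),(207,234),(178,213),(474,200),(445,278)]:
  u,v=p; print(p,W[v-6:v+7,u-6:u+7].reshape(-1,3)[np.argmax(W[v-6:v+7,u-6:u+7,2])].round(3))
E
```

```text
w [208. 155.] 1258 h 0.286 rect [681. 262.] [33. 99.] 17.1 med [0.674 0.248 0.286]
w [366. 152.] 2911 h 0.012 rect [ 730. -143.] [712.  89.] 84.3 med [ 0.729 -0.203  0.002]
w [467. 201.] 146 h 0.071 rect [ 569. -470.] [48. 20.] 25.5 med [ 0.568 -0.466  0.064]
w [154. 237.] 399 h 0.135 rect [472. 415.] [23. 72.] 76.9 med [0.469 0.41  0.131]
w [395. 240.] 785 h 0.126 rect [ 459. -249.] [99. 56.] 87.1 med [ 0.46  -0.249  0.122]
w [474. 252.] 151 h 0.047 rect [ 423. -488.] [139.  26.] 2.4 med [ 0.422 -0.482  0.042]
w [272. 245.] 764 h 0.125 rect [448.  85.] [98. 56.] 86.2 med [0.449 0.085 0.122]
w [148. 278.] 862 h 0.012 rect [359. 455.] [ 69. 105.] 3.9 med [0.359 0.453 0.008]
w [444. 278.] 275 h 0.025 rect [ 352. -401.] [53. 51.] 87.8 med [ 0.351 -0.403  0.021]
w [353. 336.] 12428 h 0.003 rect [ 178. -160.] [1265.  154.] 89.9 med [ 0.252 -0.15  -0.001]
w [262. 357.] 389 h 0.004 rect [143. 112.] [ 49. 122.] 26.6 med [ 0.134  0.126 -0.001]
w [340. 359.] 107 h 0.004 rect [118. -98.] [34. 41.] 25.3 med [ 0.124 -0.101  0.   ]
w [250. 393.] 48 h 0.004 rect [ 64. 142.] [ 23. 102.] 67.5 med [0.029 0.156 0.   ]
r [207. 233.] 223 h 0.076 rect [486. 279.] [19. 20.] 27.9 med [0.486 0.279 0.076]
r [335. 260.] 690 h 0.125 rect [405. -86.] [52. 95.] 16.9 med [ 0.405 -0.085  0.122]
r [226. 285.] 763 h 0.125 rect [342. 205.] [54. 98.] 38.6 med [0.342 0.205 0.122]
(318, 186) [ 0.618 -0.043  0.134]
(319, 224) [ 0.398 -0.044  1.471]
(207, 234) [ 0.398 -0.044  1.471]
(178, 213) [ 0.398 -0.044  1.471]
(474, 200) [ 0.398 -0.044  1.471]
(445, 278) [ 0.335 -0.42   0.026]
```

```bash
python3 - <<'E'
from h import *
c=dict(np.load('pics/scene0.npz'));im=c['color'][:,:,::-1]
cv2.imwrite('pics/crop1.png',cv2.resize(im[170:310,200:470],None,fx=2.9,fy=2.9,interpolation=cv2.INTER_CUBIC))
E
```

```text
(no output)
```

View pics/crop0.png

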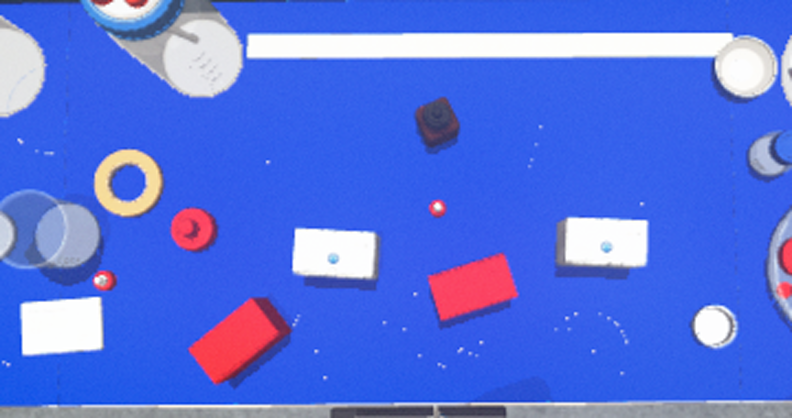

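View pics/crop1.png

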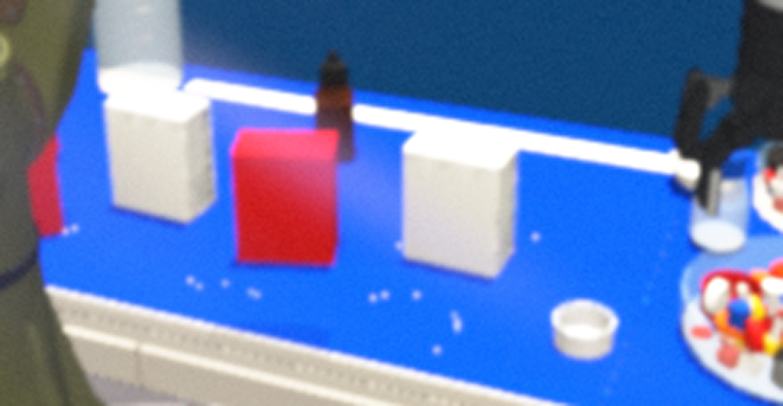

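The two upright white cartons with a blue dot on top fit: right at pixel (395,240), world (0.459, -0.249), and left at (272,245), world (0.448, 0.085). Both are 56x98 in plan and 122 high. The white block at (148,278) is only about 10 mm high, and the two red blocks are the wrong colour. I'll go to the right carton first.

Request:
move_arm(increments=[[[1.5, 2.6, 0], -0.033, 0], [[1.5, 2.6, 0], -0.033, 0], [[1.5, 2.6, 0], -0.033, 0], [[1.5, 2.6, 0], -0.033, 0], [[1.5, 2.6, 0], -0.033, 0], [[1.5, 2.6, 0], -0.033, 0], [[1.5, 2.6, 0], -0.033, 0], [[1.5, 2.6, 0], -0.033, 0], [[1.5, 2.6, 0], -0.033, 0], [[1.5, 2.6, 0], -0.033, 0], [[1.5, 2.6, 0], -0.033, 0], [[1.5, 2.6, 0], -0.033, 0], [[0, 0, 0], 0, 0], [[0, 0, 0], 0, 0]], force=40)

```text
time_s: 1.27
tcp_pos: [0.3831, -0.2515, 0.2311]
tcp_rot: [[0.999, -0.048, -0.001], [-0.048, -0.999, 0.0], [-0.001, -0.0, -1.0]]
contact_force: [0.2, -0.5, 0.3]
gripper_width: 0.0432
```

```bash
python3 - <<'E'
from h import *
c=dict(np.load('pics/top0.npz'));im=c['color'][:,:,::-1].copy()
W=world(c);hsv=cv2.cvtColor(im,cv2.COLOR_BGR2HSV)
m=((hsv[...,1]<60)&(hsv[...,2]>150)).astype(np.uint8); 
# tape centreline, per column rays onto z=0
C=-c['R'].T@c['t']
pts=[]
for u in range(240,440,5):
    v=np.where(m[140:165,u])[0]+140
    for e,vv in(('t',v.min()-.5),('b',v.max()+.5)):
        d=c['R'].T@np.linalg.inv(c['mtx'])@[u,vv,1]; p=C+d*(-C[2]/d[2]); pts.append([p[0],p[1],e=='t'])
P=np.array(pts)
for k in(0,1):
    q=P[P[:,2]==k];a=np.polyfit(q[:,1],q[:,0],1);print('x=',a)
E
```

```text
x= [0.01005093 0.71805029]
x= [0.00406134 0.75014671]
```

The tape centre line is at about x = 0.734 + 0.007·y. Now descend and tip the right carton.

Request:
move_arm(increments=[[[0, 0, -2.6], 0, 0], [[0, 0, -2.6], 0, 0], [[0, 0, -2.6], 0, 0], [[0, 0, -2.6], 0, 0], [[0, 0, -2.6], 0, 0], [[0, 0, 0], 0, 0], [[1, 0, 0], 0, 0], [[1, 0, 0], 0, 0], [[1, 0, 0], 0, 0], [[0.7, 0, 0], 0, 0], [[0.7, 0, 0], 0, 0], [[0.7, 0, 0], 0, 0], [[0.7, 0, 0], 0, 0], [[0.7, 0, 0], 0, 0], [[0.7, 0, 0], 0, 0]])

```text
time_s: 2.52
tcp_pos: [0.4556, -0.2526, 0.1014]
tcp_rot: [[0.999, -0.051, 0.0], [-0.051, -0.999, -0.0], [0.0, 0.0, -1.0]]
contact_force: [0.2, -1.0, 0.7]
gripper_width: 0.0427
```

```bash
python3 - <<'E'
from h import *
c=snap('scene','s1');im=c['color'][:,:,::-1]
cv2.imwrite('pics/s1c.png',cv2.resize(im[150:310,200:470],None,fx=2.9,fy=2.9,interpolation=cv2.INTER_CUBIC))
E
```

```text
(no output)
```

View pics/s1c.png

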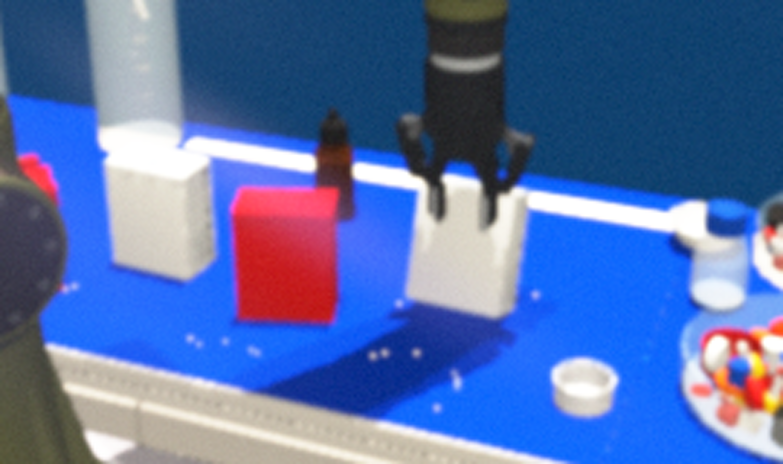

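The right carton, at crop pixel (465,250), is tilting backwards under the fingers as planned. Keep pushing.

Request:
move_arm(increments=[[[0.7, 0, 0], 0, 0], [[0.7, 0, 0], 0, 0], [[0.7, 0, 0], 0, 0], [[0.7, 0, 0], 0, 0], [[0.5, 0, 0], 0, 0], [[0, 0, 0], 0, 0], [[0, 0, 0], 0, 0], [[0, 0, 0], 0, 0], [[0, 0, 0], 0, 0]])

```text
time_s: 3.32
tcp_pos: [0.4874, -0.2526, 0.1012]
tcp_rot: [[0.999, -0.051, -0.0], [-0.051, -0.999, 0.0], [-0.0, -0.0, -1.0]]
contact_force: [0.4, 0.4, 0.9]
gripper_width: 0.0424
```

```bash
python3 - <<'E'
from h import *
c=snap('scene','s2');im=c['color'][:,:,::-1]
cv2.imwrite('pics/s2c.png',cv2.resize(im[150:310,200:470],None,fx=2.9,fy=2.9,interpolation=cv2.INTER_CUBIC))
E
```

```text
(no output)
```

View pics/s2c.png

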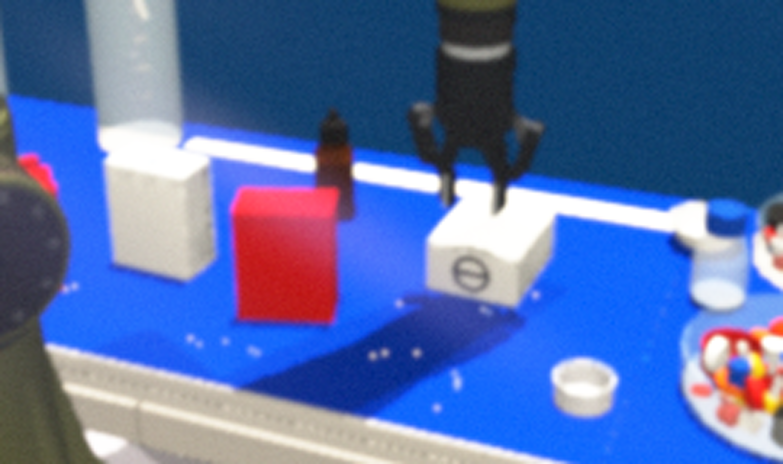

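The right carton lies flat, and the ring with a bar shows on its near end at crop pixel (471,273), so the right one is stamped. Next: lift over the red block to the left carton.

Request:
move_arm(increments=[[[0, 0, 3.5], 0, 0], [[0, 0, 3.5], 0, 0], [[-0.8, 2.6, 0], -0.001, 0], [[-0.8, 2.6, 0], -0.001, 0], [[-0.8, 2.6, 0], -0.001, 0], [[-0.8, 2.6, 0], -0.001, 0], [[-0.8, 2.6, 0], -0.001, 0], [[-0.8, 2.6, 0], -0.001, 0], [[-0.8, 2.6, 0], -0.001, 0], [[-0.8, 2.6, 0], -0.001, 0], [[-0.8, 2.6, 0], -0.001, 0], [[-0.8, 2.6, 0], -0.001, 0], [[-0.8, 2.6, 0], -0.001, 0], [[-0.8, 2.6, 0], -0.001, 0], [[-0.8, 2.6, 0], -0.001, 0], [[0, 0, 0], 0, 0], [[0, 0, 0], 0, 0]])

```text
time_s: 4.78
tcp_pos: [0.3825, 0.0209, 0.1714]
tcp_rot: [[1.0, 0.007, -0.0], [0.007, -0.998, 0.056], [0.0, -0.056, -0.998]]
contact_force: [0.9, -0.5, 0.3]
gripper_width: 0.0424
```

```bash
python3 - <<'E'
from h import *
s=r.read_state();print(np.round(s['q'],1),np.round(s['joint_velocities'],1),s['tcp_pos'],s['tcp_rot'])
E
```

```text
[  0.4  -3.4 -35.5  58.    3.2 179.9] [-0.5  0.8  1.1 -0.4 -0.4 -0. ] [0.38246566 0.02093195 0.17143582] [[ 9.99975571e-01  6.98330268e-03 -3.00915928e-04]
 [ 6.98917792e-03 -9.98395532e-01  5.61917516e-02]
 [ 9.19708917e-05 -5.61924820e-02 -9.98419950e-01]]
```

Request:
move_arm(increments=[[[0, 0, 0], 0, 0], [[0, 0, 0], 0, 0]])

```text
time_s: 4.95
tcp_pos: [0.3831, 0.0207, 0.1714]
tcp_rot: [[1.0, 0.006, -0.0], [0.006, -0.998, 0.056], [0.0, -0.056, -0.998]]
contact_force: [-0.1, -0.6, -0.3]
gripper_width: 0.0426
```

Joint 6 hit its +180° limit. I'll use the equivalent half-turn grasp, turning by +3.07 rad.

Request:
move_arm(increments=[[[0, 0, 0], 0.122, 0], [[0, 0, 0], 0.122, 0], [[0, 0, 0], 0.122, 0], [[0, 0.4, 0], 0.122, 0], [[0, 0.4, 0], 0.122, 0], [[0, 0.4, 0], 0.122, 0], [[0, 0.4, 0], 0.122, 0], [[0, 0.4, 0], 0.122, 0], [[0, 0.4, 0], 0.122, 0], [[0, 0.4, 0], 0.122, 0], [[0, 0.4, 0], 0.122, 0], [[0, 0.4, 0], 0.122, 0], [[0, 0.4, 0], 0.122, 0], [[0, 0.4, 0], 0.122, 0], [[0, 0.4, 0], 0.122, 0], [[0, 0.4, 0], 0.122, 0], [[0, 0.4, 0], 0.122, 0], [[0, 0, 0], 0.122, 0], [[0, 0, 0], 0.122, 0], [[0, 0, 0], 0.122, 0]])

```text
time_s: 6.62
tcp_pos: [0.383, 0.077, 0.1712]
tcp_rot: [[-0.772, 0.635, -0.036], [0.636, 0.771, -0.044], [-0.0, -0.057, -0.998]]
contact_force: [0.1, 0.4, -0.2]
gripper_width: 0.0429
```

Request:
move_arm(increments=[[[0, 0.2, 0], 0.122, 0], [[0, 0.2, 0], 0.122, 0], [[0, 0.2, 0], 0.122, 0], [[0, 0.2, 0], 0.122, 0], [[0, 0, 0], 0.122, 0], [[0, 0, 0], 0.01, 0], [[0, 0, 0], 0, 0], [[0, 0, 0], 0, 0]])

```text
time_s: 7.28
tcp_pos: [0.3828, 0.085, 0.1713]
tcp_rot: [[-0.997, 0.077, -0.004], [0.077, 0.995, -0.056], [-0.0, -0.057, -0.998]]
contact_force: [0.1, 0.1, -0.1]
gripper_width: 0.0427
```

```bash
python3 - <<'E'
from h import *
s=r.read_state();print(np.round(s['q'],1),s['tcp_pos'])
c=snap('scene','s3');im=c['color'][:,:,::-1]
cv2.imwrite('pics/s3c.png',cv2.resize(im[150:310,200:470],None,fx=2.9,fy=2.9,interpolation=cv2.INTER_CUBIC))
E
```

```text
[ 15.1  -1.5 -33.6  58.9  -3.1  19.6] [0.38276553 0.08501387 0.17128535]
```

View pics/s3c.png

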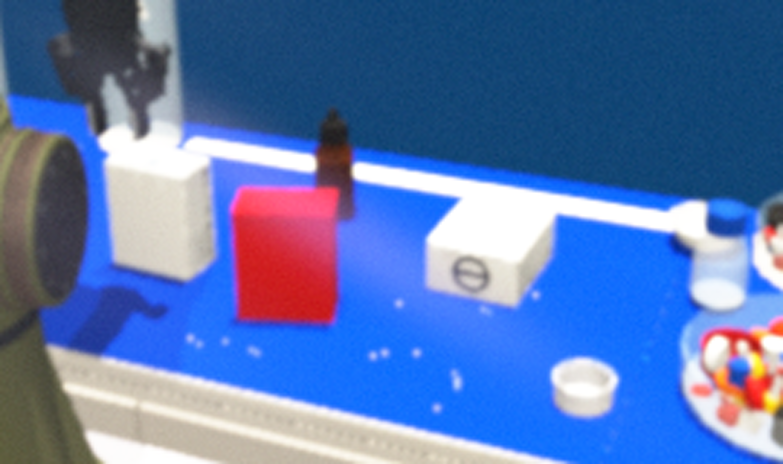

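The gripper stands behind and above the left carton, crop (115,70), and the path is clear. Descend and tip.

Request:
move_arm(increments=[[[0, 0, -2.4], 0, 0], [[0, 0, -2.4], 0, 0], [[0, 0, -2.3], 0, 0], [[0, 0, 0], 0, 0], [[1, 0, 0], 0, 0], [[0.7, 0, 0], 0, 0], [[0.7, 0, 0], 0, 0], [[0.7, 0, 0], 0, 0], [[0.7, 0, 0], 0, 0], [[0.7, 0, 0], 0, 0], [[0.7, 0, 0], 0, 0], [[0.7, 0, 0], 0, 0], [[0.7, 0, 0], 0, 0], [[0.7, 0, 0], 0, 0], [[0.7, 0, 0], 0, 0], [[0.7, 0, 0], 0, 0], [[0.7, 0, 0], 0, 0], [[0, 0, 0], 0, 0], [[0, 0, 0], 0, 0], [[0, 0, 0], 0, 0]])

```text
time_s: 9.0
tcp_pos: [0.4762, 0.0851, 0.1002]
tcp_rot: [[-0.997, 0.074, -0.004], [0.074, 0.996, -0.057], [0.0, -0.057, -0.998]]
contact_force: [0.2, 0.2, 0.1]
gripper_width: 0.0425
```

```bash
python3 - <<'E'
from h import *
c=snap('scene','s4');im=c['color'][:,:,::-1]
cv2.imwrite('pics/s4c.png',cv2.resize(im[150:310,200:470],None,fx=2.9,fy=2.9,interpolation=cv2.INTER_CUBIC))
E
```

```text
(no output)
```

View pics/s4c.png

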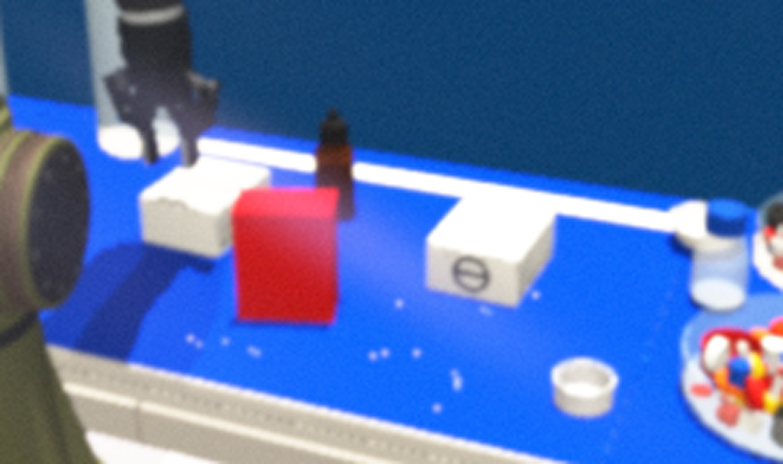

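Both cartons lie flat: the plain one at crop (205,205) and the stamped one at (490,245). Measure the stamped one from above.

```bash
cat > meas.py <<'E'
from h import *
import sys
c=snap('top',sys.argv[1]);im=c['color'][:,:,::-1].copy()
W=world(c);hsv=cv2.cvtColor(im,cv2.COLOR_BGR2HSV)
m=((hsv[...,1]<60)&(hsv[...,2]>120)&(W[...,2]>.045)&(W[...,2]<.068)&(W[...,0]>.4)&(W[...,1]>-.36)&(W[...,1]<.18)).astype(np.uint8)
n,l,st,ce=cv2.connectedComponentsWithStats(m)
for i in range(1,n):
    if st[i,4]<200: continue
    P=W[l==i];rc=cv2.minAreaRect(P[:,:2].astype(np.float32)*1000)
    u,v=P[:,:2].T.copy() if 0 else (P[:,0],P[:,1])
    print(ce[i].round(),st[i,4],'c',np.round(rc[0],1),'size',np.round(rc[1],1),'ang',round(rc[2],1),'z',np.median(P[:,2]).round(4),'corners',cv2.boxPoints(rc).round().tolist())
cv2.imwrite(f'pics/{sys.argv[1]}c.png',cv2.resize(im[130:320,150:480],None,fx=2.4,fy=2.4,interpolation=cv2.INTER_CUBIC))
E
python3 meas.py t5
```

```text
[392. 208.] 1473 c [ 551.5 -253.6] size [ 98.8 122.5] ang 87.6 z 0.0556 corners [[488.0, -300.0], [611.0, -306.0], [615.0, -207.0], [492.0, -202.0]]
[280. 208.] 867 c [544.2  75.2] size [ 91.5 108.2] ang 86.2 z 0.0557 corners [[487.0, 33.0], [595.0, 26.0], [601.0, 117.0], [493.0, 124.0]]
```

View pics/t5c.png

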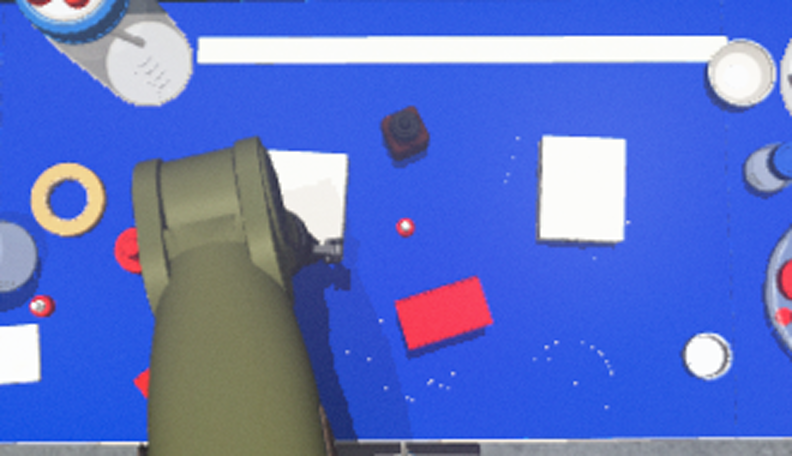

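The stamped carton's near end is at (0.4905, -0.251) and its far end at (0.6125, -0.256), yaw -2.4°. It needs about 0.120 m of push. Move behind it.

Request:
move_arm(increments=[[[0, 0, 3.5], 0, 0], [[0, 0, 3.5], 0, 0], [[-0.25, -2.8, 0], 0.003, 0], [[-0.25, -2.8, 0], 0.003, 0], [[-0.25, -2.8, 0], 0.003, 0], [[-0.25, -2.8, 0], 0.003, 0], [[-0.25, -2.8, 0], 0.003, 0], [[-0.25, -2.8, 0], 0.003, 0], [[-0.25, -2.8, 0], 0.003, 0], [[-0.25, -2.8, 0], 0.003, 0], [[-0.25, -2.8, 0], 0.003, 0], [[-0.25, -2.8, 0], 0.003, 0], [[-0.25, -2.8, 0], 0.003, 0], [[-0.25, -2.8, 0], 0, 0], [[0, 0, 0], 0, 0], [[0, 0, 0], 0, 0]])

```text
time_s: 10.43
tcp_pos: [0.446, -0.2517, 0.1702]
tcp_rot: [[-0.999, 0.044, -0.002], [0.044, 0.997, -0.056], [-0.0, -0.056, -0.998]]
contact_force: [-0.6, 0.5, -0.6]
gripper_width: 0.0431
```

Request:
move_arm(increments=[[[0, 0, -3], 0, 0], [[0, 0, -3], 0, 0], [[0, 0, -3], 0, 0], [[0, 0, -3], 0, 0], [[0, 0, -2.8], 0, 0], [[0, 0, 0], 0, 0], [[1, 0, 0], 0, 0], [[1, 0, 0], 0, 0], [[0.7, 0, 0], 0, 0], [[0.7, 0, 0], 0, 0], [[0.7, 0, 0], 0, 0], [[0.7, 0, 0], 0, 0], [[0, 0, 0], 0, 0], [[0, 0, 0], 0, 0]])

```text
time_s: 11.6
tcp_pos: [0.4954, -0.2509, 0.0225]
tcp_rot: [[-0.999, 0.041, -0.001], [0.041, 0.998, -0.057], [-0.001, -0.057, -0.998]]
contact_force: [-0.9, 0.4, -0.6]
gripper_width: 0.0424
```

```bash
python3 meas.py t6; python3 - <<'E'
from h import *
c=snap('scene','s6');im=c['color'][:,:,::-1]
cv2.imwrite('pics/s6c.png',cv2.resize(im[150:310,200:470],None,fx=2.9,fy=2.9,interpolation=cv2.INTER_CUBIC))
E
```

```text
[383. 197.] 611 c [ 584.1 -219.7] size [ 64.3 137.2] ang 61.1 z 0.0555 corners [[509.0, -215.0], [629.0, -281.0], [660.0, -225.0], [540.0, -158.0]]
[276. 214.] 1456 c [537.6  79. ] size [ 98.2 122.3] ang 86.2 z 0.0555 corners [[473.0, 34.0], [595.0, 26.0], [602.0, 124.0], [480.0, 132.0]]
```

View pics/t6c.png

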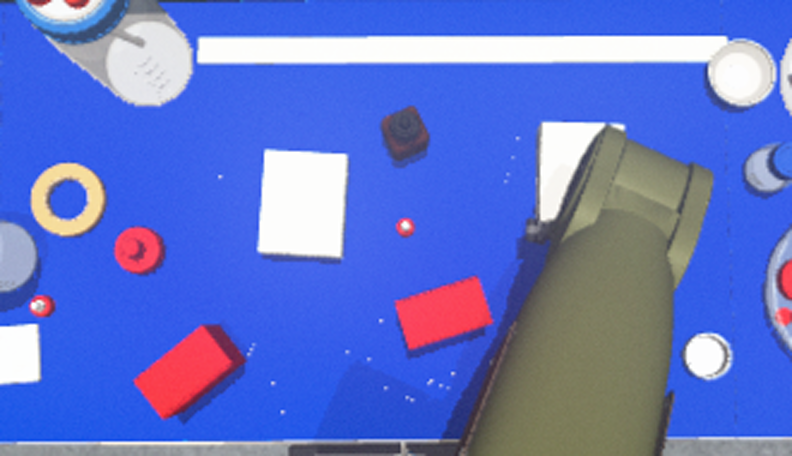

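View pics/s6c.png

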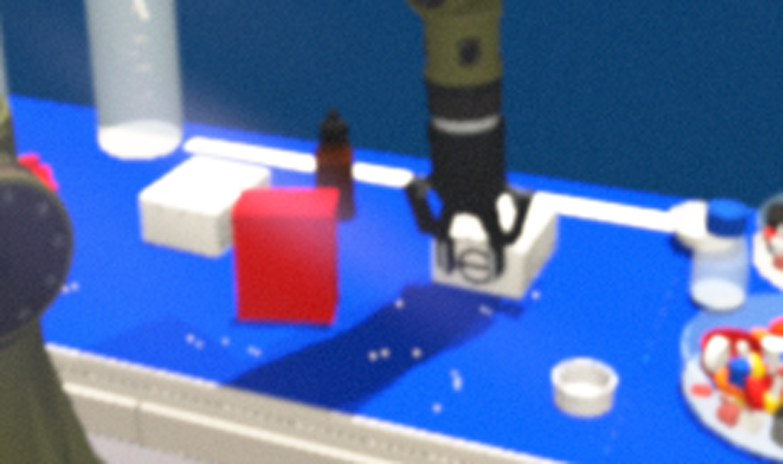

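The fingers are in contact with the near end and the carton is sliding straight. The plain carton at (300,203) is fully visible and in place. Push most of the way, then re-measure.

Request:
move_arm(increments=[[[0.7, -0.03, 0], 0, 0], [[0.7, -0.03, 0], 0, 0], [[0.7, -0.03, 0], 0, 0], [[0.7, -0.03, 0], 0, 0], [[0.7, -0.03, 0], 0, 0], [[0.7, -0.03, 0], 0, 0], [[0.7, -0.03, 0], 0, 0], [[0.7, -0.03, 0], 0, 0], [[0.7, -0.03, 0], 0, 0], [[0.7, -0.03, 0], 0, 0], [[0.7, -0.03, 0], 0, 0], [[0.7, -0.03, 0], 0, 0], [[0, 0, 0], 0, 0], [[0, 0, 0], 0, 0]])

```text
time_s: 12.87
tcp_pos: [0.5793, -0.2545, 0.0224]
tcp_rot: [[-0.999, 0.041, -0.001], [0.041, 0.998, -0.057], [-0.001, -0.057, -0.998]]
contact_force: [-1.4, 0.8, 0.4]
gripper_width: 0.0425
```

```bash
cat > far.py <<'E'
from h import *
import sys
c=dict(np.load(f'pics/{sys.argv[1]}.npz'));W=world(c)
hsv=cv2.cvtColor(c['color'],cv2.COLOR_RGB2HSV)
m=(hsv[...,1]<60)&(hsv[...,2]>120)&(W[...,2]>.048)&(W[...,2]<.066)&(W[...,0]>.4)&(W[...,1]>-.36)&(W[...,1]<-.15)
P=W[m]
for y in np.arange(-.32,-.18,.01):
    q=P[np.abs(P[:,1]-y)<.005]
    if len(q): print(round(y,2),q[:,0].max().round(4),q[:,0].min().round(4),len(q))
E
python3 far.py t5; python3 far.py t6; python3 meas.py t7; python3 far.py t7
```

```text
-0.3 0.6087 0.4909 114
-0.29 0.6096 0.491 149
-0.28 0.6093 0.491 143
-0.27 0.612 0.4912 149
-0.26 0.6123 0.4912 148
-0.25 0.6117 0.4912 155
-0.24 0.6121 0.4918 147
-0.23 0.6119 0.4921 149
-0.22 0.6122 0.4945 148
-0.21 0.6126 0.4944 135
-0.2 0.5658 0.4944 21
-0.3 0.626 0.622 5
-0.29 0.6259 0.6256 2
-0.28 0.6295 0.621 8
-0.27 0.6295 0.6107 16
-0.26 0.6296 0.5974 33
-0.25 0.6299 0.5772 60
-0.24 0.63 0.5578 74
-0.23 0.6302 0.5343 116
-0.22 0.6301 0.5148 129
-0.21 0.6304 0.5119 144
-0.2 0.5799 0.5145 21
[381. 167.] 410 c [ 655.4 -231.2] size [ 46.2 119.4] ang 86.9 z 0.0554 corners [[595.0, -251.0], [714.0, -257.0], [716.0, -211.0], [597.0, -205.0]]
[276. 214.] 1463 c [537.6  79. ] size [ 98.  121.9] ang 86.1 z 0.0554 corners [[473.0, 34.0], [595.0, 26.0], [602.0, 124.0], [480.0, 132.0]]
-0.26 0.7127 0.7107 2
-0.25 0.7143 0.6817 29
-0.24 0.7144 0.6579 52
-0.23 0.7149 0.621 93
-0.22 0.7146 0.6065 127
-0.21 0.7143 0.5966 101
```

View pics/t7c.png

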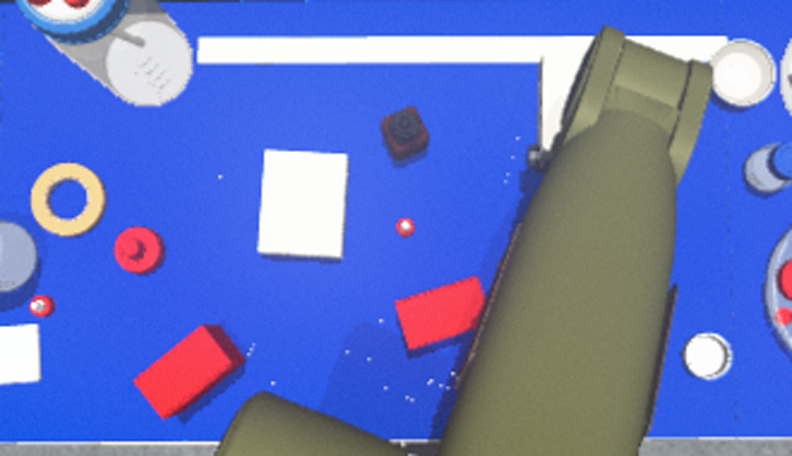

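The far end is at about x = 0.714 and the tape centre at 0.732, so about 1.8 cm remain.

Request:
move_arm(increments=[[[0.5, -0.02, 0], 0, 0], [[0.5, -0.02, 0], 0, 0], [[0.5, -0.02, 0], 0, 0], [[0.3, -0.02, 0], 0, 0], [[0, 0, 0], 0, 0], [[0, 0, 0], 0, 0], [[-2, 0, 0], 0, 0], [[-2, 0, 0], 0, 0], [[-2, 0, 0], 0, 0], [[0, 0, 3.5], 0, 0], [[0, 0, 3.5], 0, 0], [[0, 0, 3.5], 0, 0], [[-3.5, 0, 1], 0, 0], [[-3.5, 0, 1], 0, 0], [[-3, 0, 1], 0, 0], [[0, -3, 0], 0, 0], [[0, -3, 0], 0, 0], [[0, -3, 0], 0, 0]])

```text
time_s: 14.42
tcp_pos: [0.4363, -0.3462, 0.1585]
tcp_rot: [[-0.999, 0.041, -0.0], [0.041, 0.998, -0.058], [-0.002, -0.058, -0.998]]
contact_force: [1.0, -0.2, -1.3]
gripper_width: 0.0427
```

```bash
python3 meas.py t8; python3 far.py t8
python3 - <<'E'
from h import *
c=snap('scene','s8');im=c['color'][:,:,::-1]
cv2.imwrite('pics/s8c.png',cv2.resize(im[150:310,200:470],None,fx=2.9,fy=2.9,interpolation=cv2.INTER_CUBIC))
E
```

```text
[392. 167.] 1434 c [ 669.7 -257.9] size [ 97.6 122.9] ang 87.6 z 0.0555 corners [[606.0, -304.0], [729.0, -309.0], [733.0, -212.0], [610.0, -207.0]]
[276. 214.] 1464 c [537.5  78.8] size [ 98.1 121.9] ang 85.6 z 0.0555 corners [[473.0, 35.0], [594.0, 25.0], [602.0, 123.0], [480.0, 132.0]]
-0.31 0.7284 0.6326 20
-0.3 0.7288 0.6077 146
-0.29 0.7293 0.6083 146
-0.28 0.7287 0.6084 142
-0.27 0.7289 0.6079 145
-0.26 0.7293 0.6091 147
-0.25 0.7284 0.6088 144
-0.24 0.732 0.6093 146
-0.23 0.7316 0.6093 148
-0.22 0.7321 0.6118 146
-0.21 0.7323 0.6111 88
```

View pics/t8c.png

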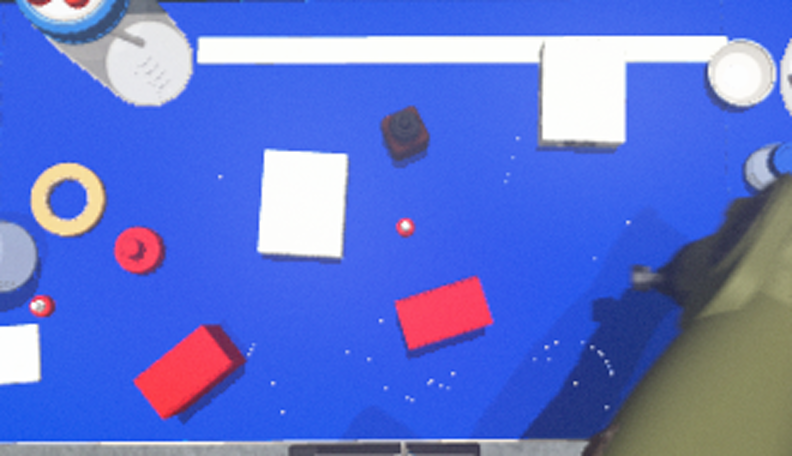

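View pics/s8c.png

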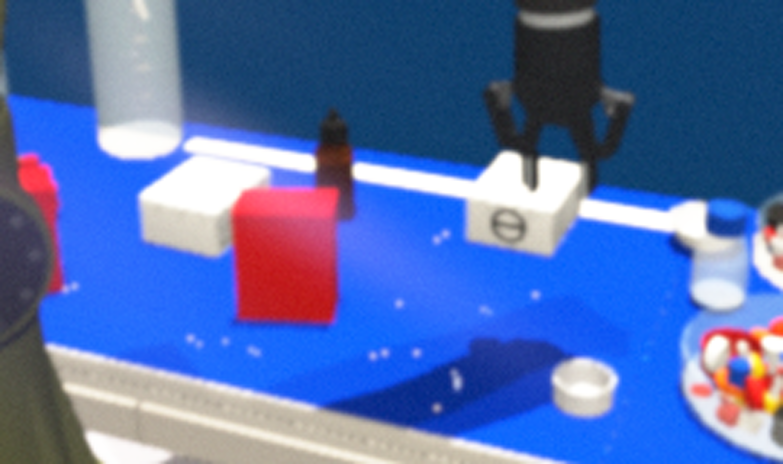

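The far end is at x ≈ 0.731 with the tape centre at 0.732. Both cartons are flat, nothing round about has moved, and the arm is clear.

```bash
python3 -c "
from station import r
print(r.job_done())"
```

```text
the job is handed in; nothing more can be done
None
```

I tipped both cartons over backwards, and the right-hand one showed the ring and bar. I then pushed it about 12 cm along the worktop until its far end lay on the tape, and handed the job in at about 14.5 s. The hand-in gives no verdict.

**Last checks:**
- **Stamped carton:** its far end is at x ≈ 0.731 m and the tape centre line at about 0.732 m, so it is roughly 2 mm short. It points across the tape within about 0.04 rad.
- **Plain carton:** it lies flat where it tipped, its stood-on end about 30 mm forward of its start, as tipping alone would give.
- **Bystanders:** in the last pictures those in view look as they did at the start; I did not re-measure them. The arm is clear of everything.

**What went wrong:** joint 6 reached its range limit on the way to the left carton. The move stopped short and left the tool tilted about 3°. I turned the gripper half a turn round and carried on; the tilt stayed but did no harm.

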